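# Pull out a nut carton's spout and pour the hazelnuts into the bowl

## Task

On the lying green nut carton, pull the folded pour spout all the way out by its red tab while the carton stays on the worktop. Then lift the carton, tilt it and pour all three hazelnuts into the white bowl, and set the carton back down flat on the worktop, clear of the bowl. Leave the bowl where it stands.

Things in the scene. Friction and masses are not known exactly. Their poses are not given: they have to be found in the camera images.
- carton: Green carton with a clear window in its top, lying flat: 100 mm long (its x), 60 mm wide (its y), 62 mm high (its z up); walls and floor 3 mm; about 0.25 kg, stiff enough to grip across its 60 mm width from above. Origin: centre of the underside. The spout closes the whole end at its -x side; inside, the floor is level with the spout's hinge, so the hazelnuts roll out over the spout once it is out and that end is tilted down some 35 to 55 degrees. All other faces are closed.
- carton_spout (a joint): Angle in rad of the carton's spout, a cream flap 53 mm wide with 28 mm high side cheeks. Its hinge runs along the carton's y at x = -49 mm, z = 3 mm of the carton. 0: folded shut (upright against the carton's end); grows as its top swings outward (to the carton's -x) and down; stop at 1.4, almost level, then a chute that reaches 90 mm out from the hinge. It starts shut or slightly ajar, turns easily (about 0.2 N at the tab) and stays where it is left.
- spout_tab (a point): Middle of the red pull tab on the spout's top edge, 78 mm from the hinge. The tab is 32 mm wide and 4 mm thick with an 8 mm thick round bead along its end; with the spout shut it stands upright from 61 mm to 93 mm above the worktop, 31 mm above the carton's top, so it can be pinched from above or drawn outward and down from behind with closed fingers. The point's z axis points from the hinge to the tab's end, its y axis along the hinge.
- bowl: White bowl, 130 mm across the rim, 63 mm high, inside floor 11 mm up, inside about 115 mm wide at the rim; loose, 0.24 kg. Origin: centre of the underside, z up.
- hazelnut_a: A brown hazelnut in its shell, 23 mm across, round, 12 g, at first inside the carton. Origin: its centre.
- hazelnut_b: A second hazelnut, the same.
- hazelnut_c: A third hazelnut, the same.
Not all that is in view belongs to the job. Leave any purple look-alike of the carton alone.

How it is judged:
On the way, in this order (a step that is already met when the one before it is completed fails the run):
1. the spout is pulled out (past 1.0 rad) while the carton lies on the worktop (value of joint carton_spout above 1 rad and angle between carton's own z axis and vertical below 0.25 rad and height (world z) of carton below 0.015 m), for 0.2 s.
2. the carton, lifted and tilted beyond 20 degrees, pours with its spout out (value of joint carton_spout above 0.8 rad and angle between carton's own z axis and vertical above 0.35 rad and height (world z) of carton above 0.05 m and horizontal distance between carton and bowl below 0.3 m), for 0.1 s.
At the end, for the whole second after the job is handed in: All hazelnuts lie in the bowl (centres within 58 mm of its axis, under 70 mm above its underside); it stands upright within 50 mm of where it was; the carton rests flat on the worktop (within 8 degrees and 12 mm), its centre over 100 mm from the bowl's, let go and at rest (horizontal distance between each of hazelnut_a, hazelnut_b, hazelnut_c and bowl below 0.058 m and z of each of hazelnut_a, hazelnut_b, hazelnut_c in the frame of bowl below 0.07 m and angle between each of bowl, carton's own z axis and vertical below 0.15 rad and height (world z) of bowl below 0.01 m and height (world z) of carton between -0.012 and 0.012 m and horizontal distance between carton and bowl above 0.1 m and linear speed of carton below 0.03 m/s); the robot touches nothing.
It fails at once if the bowl is shifted by more than 50 mm (distance of bowl from where it was at the start of the episode above 0.05 m).
It also fails if it takes over 72 s, if anything falls off the work surface, if the arm or the gripper's body presses on something with over 40 N, if the wrist force passes 120 N, or if a joint passes its speed limit or range.

## Robot

A 7-joint arm with a two-finger parallel gripper is mounted at the origin on a cart in front of the work surface, level with it; the furniture and walls round the work are solid. World frame = base frame: x ahead of the robot, y to its left, z up, the work surface at z = 0. Lengths are in m, angles in rad, forces in N, time in s.
With the tool pointing down it reaches from about 0.425 to 0.875 m from the base axis. Payload 4.7 kg.
Tool frame: the origin (TCP) lies between the finger pads; the fingertips stand 14 mm ahead of it and the grasp point (between the pads) lies 5 mm behind it; z points along the fingers, y is the line along which they close (so a half turn about z gives the same grasp; the last joint's range is limited). The gripper opens to 87 mm and grips with 3 to 60 N. Pads are 19 mm wide; open, the fingers measure 117 mm over their backs; the gripper's body (75 mm by 190 mm) begins 51 mm behind the grasp point.
Start: joints at [-1.102, 0.321, -0.07, 1.45, 0.023, 1.371, -0.057], TCP at [0.286, 0.584, 0.237] pointing down, gripper open.
Joint ranges: [-2.86, 2.86], [-0.3, 2.09], [-1.38, 1.24], [0.06, 2.45], [-1.56, 4.7], [0.09, 2.05], [-2.69, 2.69]. Speed limits (rad/s): [2.57, 2.57, 3.14, 3.14, 3.14, 3.14, 3.14].

## Interface

Orientations are given as a rotation vector (axis times angle).
In Python, from bench import get_state, get_image, camera_params, close_job gives the robot as it stands. The module is installed in compiled form; this text tells all that it offers.
- The arm moves only by the tool arm_command, never from a script. Its argument "motion" is a list of rows, each a list of 5 numbers: the finger opening in mm, from 0 to 87, then the shift along the tool's x, y, z in mm, then the turn about the tool's z in degrees. In form: [[gripper, x, y, z, spin], ...]. A call has 1 to 5 rows; each row is the pose to reach, as a shift and turn from the pose commanded when the call began, along the tool's axes at that moment; what a row does not reach only later rows make up. A row lasts 1/12 s, in which the tool goes at most 41.7 mm and 7.16 degrees, less where a joint would pass 70% of its speed; a pose out of reach is approached as far as the arm can. A call with a gripper value outside its range is refused whole. The fingers move at their own pace and stop on an object; "newtons" is the grip in N (left out, the last holds). Time passes only in rows, so rows that repeat a pose let the fingers close. It gives the time, the measured TCP pose, the force, the opening and the grip force at its end, in the units of the state.
- get_state(): the state, without advancing time (a new reading comes with each control period).
- get_image(name): name is "scene" or "side" or "wrist"; returns (picture, depth): 420x560x3 uint8, red, green, blue; 420x560 float32, m along the optical axis (not along the pixel's ray), 0 where there is no reading.
- camera_params(name): a dict with "intrinsics" (3x3 intrinsics, pixels), "D" ([k1, k2, p1, p2, k3] as OpenCV has them; the pictures are not rectified), "extrinsics" (4x4, takes a point from camera to world coordinates). Camera axes: x right, y down, z forward; pixel columns grow to the right and rows downward; lengths in m; the calibration is good to about 2 mm. A picture is of the moment at which its call begins: read the wrist's pose just before it. camera_params takes no time and is no camera call; for the wrist camera it gives the pose at the moment of the call.
- close_job(): hands the job in; it is judged then, once.
The state is a dict: "time": time; "joint_positions": joint angles; "qd": joint speeds; "joint_torque": joint torques, N m; "position": TCP position; "tool_rot": TCP orientation; "ft_force": force on the tool from outside, world axes, zero at the start; "torque": the same for the moment, N m; "grip_width": opening from 0.0 (shut) to 1.0 (fully open); "grip_force": force on a finger pad.
Only numpy, scipy, OpenCV 4.12 (cv2) and the standard library are available. Lean on these libraries where they do the work, as an engineer would, in place of code of your own. Each camera call takes 0.05 s, during which the arm holds its last target. There are 200 camera calls.

## Working session

There is one attempt and no reset: what is moved stays moved. The work goes in short steps, Python scripts to look and compute and a tool call to move; the robot and the scene stay as the last step left them, time stands still between calls to the robot, and variables do not carry over. Pictures are saved under pics/ and viewed, at most 10 in all, crops included, and the job is handed in when it is done.

Besides the shell and the picture viewer there is one more tool, called after "Call:" as name(argument=value, ...) on one line, values as JSON. arm_command: Moves the arm, as the interface text tells. Its arguments: {"type":"object","properties":{"motion":{"type":"array"},"newtons":{"type":"number"}},"required":["motion"]}

```bash
mkdir -p pics; cat > h.py <<'E'
from bench import *
import numpy as np, cv2
from scipy.spatial.transform import Rotation as R
def cloud(name):
    im,d=get_image(name); p=camera_params(name)
    v,u=np.mgrid[:420,:560]
    xy=cv2.undistortPoints(np.stack([u,v],-1).reshape(-1,1,2).astype(np.float32),np.array(p["intrinsics"]),np.array(p["D"])).reshape(420,560,2)
    P=np.dstack([xy[...,0]*d,xy[...,1]*d,d]); E=np.array(p["extrinsics"])
    W=P@E[:3,:3].T+E[:3,3]; W[d==0]=np.nan
    return im,W
E
python3 - <<'E'
from h import *
s=get_state(); print({k:np.round(v,3) for k,v in s.items()})
a,W=cloud("scene");b,W2=cloud("side")
np.savez("w0.npz",a=a,W=W,b=b,W2=W2)
cv2.imwrite("pics/a.png",a[...,::-1]);cv2.imwrite("pics/b.png",b[...,::-1])
E
```

```text
{'time': np.float64(0.0), 'joint_positions': array([-1.102,  0.322, -0.07 ,  1.452,  0.023,  1.371, -0.057]), 'qd': array([ 0.001, -0.001,  0.   ,  0.   , -0.   , -0.001, -0.001]), 'joint_torque': array([-0.0000e+00, -4.9128e+01, -4.0400e-01, -3.1253e+01, -6.4000e-02,
        4.4000e-02,  0.0000e+00]), 'position': array([0.285, 0.583, 0.235]), 'tool_rot': array([-7.08e-01, -3.06e+00,  3.00e-03]), 'ft_force': array([-0.415,  0.106,  0.597]), 'torque': array([ 0.072, -0.017,  0.036]), 'grip_force': np.float64(0.0), 'grip_width': np.float64(1.003)}
```

View pics/a.png

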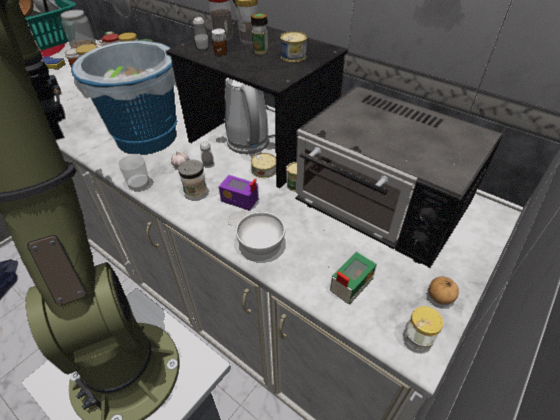

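View pics/b.png

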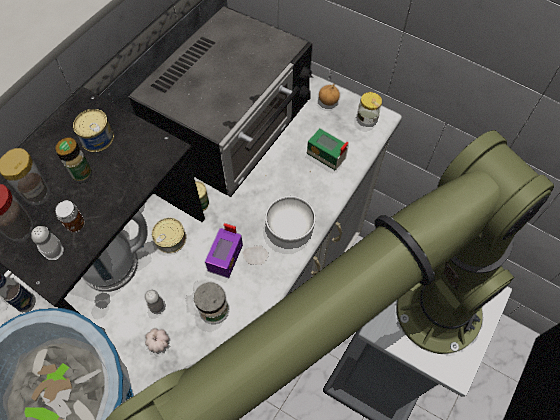

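The scene view shows the green carton at (354,275) with its red tab at (343,278), and the bowl at (261,235). The side view shows the carton at (327,147), its tab at (345,147), and the bowl at (290,221).

```bash
python3 - <<'E'
from h import *
z=np.load("w0.npz")
for im,W,box,bb in((z['a'],z['W'],(320,240,390,310),(230,205,292,265)),(z['b'],z['W2'],(300,120,360,175),(258,190,322,255))):
    h=cv2.cvtColor(im,cv2.COLOR_RGB2HSV); m=np.zeros(h.shape[:2],bool); m[box[1]:box[3],box[0]:box[2]]=1
    g=m&(h[...,0]>45)&(h[...,0]<85)&(h[...,1]>110)
    r=m&((h[...,0]<8)|(h[...,0]>172))&(h[...,1]>150)&(h[...,2]>80)
    P=W[g]; P=P[np.isfinite(P[:,0])]; print("green z pct",np.percentile(P[:,2],[2,50,90,98]))
    T=P[(P[:,2]>.054)&(P[:,2]<.072)]; rc=cv2.minAreaRect((T[:,:2]*1000).astype(np.float32)); print("top rect",rc,len(T)); print(cv2.boxPoints(rc).round(0).tolist())
    Q=W[r];Q=Q[np.isfinite(Q[:,0])]; print("red",len(Q),np.median(Q,0),np.percentile(Q,[3,97],axis=0).round(3).tolist())
    m[:]=0;m[bb[1]:bb[3],bb[0]:bb[2]]=1
    B=W[m&(W[...,2]>.055)&(W[...,2]<.07)]; print("bowl",len(B),cv2.minEnclosingCircle((B[:,:2]*1000).astype(np.float32)))
    # all objects near the carton
    c=np.median(T[:,:2],0); k=(np.hypot(W[...,0]-c[0],W[...,1]-c[1])<.22)&(W[...,2]>.03)
    n,_,st,ce=cv2.connectedComponentsWithStats(k.astype(np.uint8))
    for i in range(1,n):
        if st[i,4]>60:
            q=W[_==i]; print("  near",st[i].tolist(),q.min(0).round(3),q.max(0).round(3))
E
```

```text
green z pct [0.03937314 0.0619018  0.06352927 0.06449585]
top rect ((481.5784606933594, -263.7518005371094), (58.32066345214844, 95.76382446289062), 85.37982940673828) 375
[[432.0, -289.0], [527.0, -297.0], [532.0, -239.0], [436.0, -231.0]]
red 54 [ 0.42894579 -0.25928863  0.09111353] [[0.426, -0.273, 0.082], [0.433, -0.244, 0.095]]
bowl 323 ((445.2709655761719, -0.019440732896327972), 66.6989517211914)
  near [318, 146, 151, 122, 10845] [ 0.577 -0.4    0.03 ] [ 0.708 -0.08   0.268]
  near [331, 251, 46, 47, 1204] [ 0.426 -0.297  0.03 ] [ 0.534 -0.228  0.096]
  near [429, 276, 29, 27, 599] [ 0.545 -0.482  0.03 ] [ 0.605 -0.417  0.077]
  near [405, 306, 38, 43, 1193] [ 0.408 -0.485  0.03 ] [ 0.475 -0.421  0.094]
green z pct [0.00225163 0.05943011 0.06405156 0.0654373 ]
top rect ((483.7015380859375, -260.02349853515625), (62.55525207519531, 98.61543273925781), 85.3717269897461) 347
[[432.0, -287.0], [530.0, -295.0], [535.0, -233.0], [437.0, -225.0]]
red 26 [ 0.42958409 -0.256292    0.08968737] [[0.426, -0.282, 0.062], [0.44, -0.241, 0.095]]
bowl 299 ((445.85198974609375, 1.230911135673523), 66.33092498779297)
  near [244, 40, 70, 130, 5258] [ 0.578 -0.403  0.03 ] [ 0.704 -0.053  0.269]
  near [319, 87, 21, 16, 228] [ 0.547 -0.458  0.03 ] [ 0.605 -0.414  0.072]
  near [358, 93, 24, 28, 494] [ 0.41  -0.468  0.03 ] [ 0.476 -0.413  0.096]
  near [307, 129, 42, 35, 838] [ 0.425 -0.296  0.03 ] [ 0.535 -0.227  0.096]
  near [279, 196, 36, 21, 343] [ 0.401 -0.062  0.03 ] [ 0.5   -0.03   0.068]
```

```bash
python3 - <<'E'
from h import *
z=np.load("w0.npz")
for W in(z['W'],z['W2']):
    for y in np.arange(-.45,.65,.05):
        k=(W[...,1]>y)&(W[...,1]<y+.05)&(W[...,0]>.44)&(W[...,0]<1)
        o=[]
        for zl in(.1,.2,.3):
            q=W[k&(W[...,2]>zl)]; o.append(None if len(q)<4 else round(float(np.percentile(q[:,0],1)),3))
        print(round(y,2),o, end='; ')
    print()
E
```

```text
-0.45 [0.703, 0.892, None]; -0.4 [0.6, 0.614, None]; -0.35 [0.603, 0.612, None]; -0.3 [0.59, 0.585, None]; -0.25 [0.581, 0.58, None]; -0.2 [0.58, 0.58, None]; -0.15 [0.581, 0.58, None]; -0.1 [0.58, 0.58, None]; -0.05 [0.581, 0.581, None]; -0.0 [0.624, 0.625, None]; 0.05 [0.655, 0.652, 0.649]; 0.1 [0.648, 0.648, 0.648]; 0.15 [0.648, 0.648, 0.648]; 0.2 [0.648, 0.648, 0.648]; 0.25 [0.457, 0.648, 0.648]; 0.3 [0.461, 0.648, 0.648]; 0.35 [0.647, 0.647, 0.647]; 0.4 [0.647, 0.647, 0.647]; 0.45 [0.631, 0.611, 0.646]; 0.5 [0.48, 0.476, 0.646]; 0.55 [0.442, 0.442, None]; 0.6 [0.441, 0.44, None]; 
-0.45 [0.629, 0.635, None]; -0.4 [0.604, 0.62, None]; -0.35 [0.6, 0.611, None]; -0.3 [0.624, 0.623, None]; -0.25 [0.581, 0.581, None]; -0.2 [0.581, 0.58, None]; -0.15 [0.58, 0.58, None]; -0.1 [0.581, 0.58, None]; -0.05 [0.583, 0.583, None]; -0.0 [0.626, 0.626, None]; 0.05 [0.647, 0.647, 0.647]; 0.1 [0.647, 0.647, 0.647]; 0.15 [0.648, 0.648, 0.648]; 0.2 [0.649, 0.649, 0.649]; 0.25 [0.464, 0.648, 0.648]; 0.3 [0.463, 0.647, 0.647]; 0.35 [0.648, 0.648, 0.648]; 0.4 [0.648, 0.648, 0.648]; 0.45 [0.647, 0.647, 0.647]; 0.5 [0.481, 0.481, 0.647]; 0.55 [0.448, 0.448, None]; 0.6 [0.448, 0.448, None];
```

Call:
arm_command(motion=[[0,-18,-37,0,0],[0,-36,-74,0,0],[0,-54,-111,0,0],[0,-72,-148,0,0],[0,-90,-185,0,0]])

```text
time: 0.52
position: [0.2848, 0.376, 0.2358]
tool_rot: [-0.708, -3.06, 0.002]
ft_force: [0.4, 0.5, 0.9]
grip_width: 0.708
grip_force: 0.0
```

Call:
arm_command(motion=[[0,-32,-24,0,0],[0,-64,-48,0,0],[0,-96,-72,0,0],[0,-128,-96,0,0],[0,-160,-120,0,0]])

```text
time: 0.93
position: [0.3764, 0.1981, 0.2364]
tool_rot: [-0.708, -3.061, -0.001]
ft_force: [1.8, -0.5, 0.4]
grip_width: 0.325
grip_force: 0.0
```

Call:
arm_command(motion=[[0,-32,-24,0,0],[0,-64,-48,0,0],[0,-96,-72,0,0],[0,-128,-96,0,0],[0,-160,-120,0,0]])

```text
time: 1.35
position: [0.4674, 0.0201, 0.2365]
tool_rot: [0.708, 3.061, 0.001]
ft_force: [0.2, 0.1, 0.1]
grip_width: 0.018
grip_force: 0.0
```

Call:
arm_command(motion=[[0,-16,-36,0,-5],[0,-32,-72,0,-10],[0,-48,-108,0,-15],[0,-65,-145,0,-21],[0,-81,-181,0,-21.2]])

```text
time: 1.77
position: [0.46, -0.1764, 0.2364]
tool_rot: [0.125, 3.139, 0.002]
ft_force: [0.8, -0.6, -0.1]
grip_width: 0.006
grip_force: 0.0
```

Call:
arm_command(motion=[[0,-4,-41,0,0],[0,-8,-83,0,0],[0,-8,-84,40,0],[0,-8,-84,80,0],[0,-8,-84,115,0]])

```text
time: 2.18
position: [0.4607, -0.2604, 0.1198]
tool_rot: [0.137, 3.138, 0.0]
ft_force: [0.2, 1.2, -1.3]
grip_width: 0.007
grip_force: 0.0
```

Call:
arm_command(motion=[[0,0,0,20,0],[0,0,0,36,0],[0,0,0,36,0]])

```text
time: 2.43
position: [0.4585, -0.2583, 0.0819]
tool_rot: [-0.133, -3.132, -0.002]
ft_force: [-2.1, 1.2, 0.2]
grip_width: 0.004
grip_force: 0.0
```

```bash
python3 - <<'E'
from h import *
a,_=cloud("scene");b,_=cloud("side")
c=np.hstack([cv2.resize(a[220:340,280:440],None,fx=2.5,fy=2.5),cv2.resize(b[90:210,260:420],None,fx=2.5,fy=2.5)])
cv2.imwrite("pics/c.png",c[...,::-1]);print(get_state()["position"])
E
```

```text
[ 0.46097864 -0.25959726  0.08541106]
```

View pics/c.png

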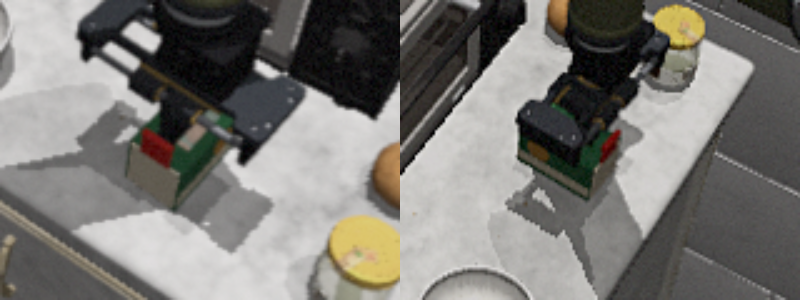

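The fingers stand behind the red tab (left crop: tab at (155,145), fingers at (180,120)). I'll draw it out along the arc.

Call:
arm_command(motion=[[0,18,0,0,0],[0,36,0,0,0],[0,46,0,3,0],[0,55,0,7,0],[0,64,0,14,0]])

```text
time: 2.95
position: [0.3985, -0.2545, 0.0726]
tool_rot: [0.132, 3.135, -0.0]
ft_force: [0.8, -0.5, 0.2]
grip_width: 0.004
grip_force: 0.1
```

Call:
arm_command(motion=[[0,7,0,7,0],[0,13,0,15,0],[0,19,0,25,0],[0,23,0,34,0],[0,24,0,39,0]])

```text
time: 3.37
position: [0.3722, -0.2517, 0.0309]
tool_rot: [-0.134, -3.136, -0.001]
ft_force: [-0.3, -0.0, -0.7]
grip_width: 0.009
grip_force: 0.1
```

Call:
arm_command(motion=[[0,0,0,1,0],[0,0,0,1,0],[0,0,0,1,0]])

```text
time: 3.62
position: [0.3741, -0.2524, 0.0316]
tool_rot: [0.133, 3.139, -0.001]
ft_force: [-0.0, -0.6, 0.1]
grip_width: 0.005
grip_force: 0.0
```

Now up, and look.

Call:
arm_command(motion=[[0,0,0,-40,0],[0,0,0,-80,0],[0,0,0,-120,0],[20,0,38,-150,0],[87,0,76,-150,0]])

```text
time: 4.03
position: [0.3833, -0.1815, 0.1876]
tool_rot: [0.144, 3.126, -0.002]
ft_force: [2.7, 0.6, -0.3]
grip_width: 0.083
grip_force: 0.0
```

```bash
cat > meas.py <<'E'
from h import *
z={}
def go(tag):
    for n,ctr in(("scene",(352,280)),("side",(325,147))):
        im,W=cloud(n); h=cv2.cvtColor(im,cv2.COLOR_RGB2HSV)
        near=(W[...,1]<-.16)&(W[...,1]>-.36)&(W[...,0]>.3)&(W[...,0]<.57)&(W[...,2]<.12)
        g=near&(h[...,0]>45)&(h[...,0]<85)&(h[...,1]>110)
        T=W[g&(W[...,2]>.056)&(W[...,2]<.072)]
        if len(T)>20: print(n,"top",len(T),cv2.minAreaRect((T[:,:2]*1000).astype(np.float32)))
        r=near&((h[...,0]<8)|(h[...,0]>172))&(h[...,1]>150)&(h[...,2]>80); Q=W[r]; print("red",len(Q),np.median(Q,0) if len(Q) else 0)
        z[n]=im
    c=np.hstack([cv2.resize(z["scene"][220:340,280:440],None,fx=2.5,fy=2.5),cv2.resize(z["side"][90:210,260:420],None,fx=2.5,fy=2.5)])
    cv2.imwrite(f"pics/{tag}.png",c[...,::-1]); s=get_state();print(s["position"],s["tool_rot"],s["joint_positions"].round(2))
E
python3 -c "import meas;meas.go('d')"
```

```text
scene top 504 ((480.54656982421875, -264.452880859375), (57.41946029663086, 97.51790618896484), 85.5665054321289)
red 151 [ 0.35869499 -0.2535142   0.01652555]
side top 143 ((512.9268188476562, -263.0405578613281), (62.95047378540039, 42.176002502441406), 76.96192169189453)
red 96 [ 0.35880628 -0.25041585  0.01614537]
[ 0.38246455 -0.17276482  0.18358138] [0.11930117 3.13390947 0.00497433] [-0.44 -0.23  0.72  2.08  0.16  1.24  1.71]
```

View pics/d.png

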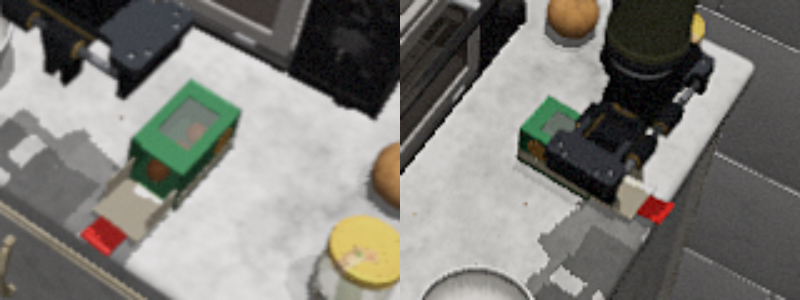

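The spout lies fully out: tab at (103,235) in the left crop, z 16.5 mm, so about 1.4 rad. The carton hasn't moved. Next I'll grip it near its closed end.

Call:
arm_command(motion=[[87,-35,-21,0,0],[87,-70,-42,0,0],[87,-105,-63,0,0],[87,-139,-83,0,0],[87,-139,-83,35,0]])

```text
time: 4.55
position: [0.522, -0.2792, 0.1517]
tool_rot: [0.129, 3.125, -0.02]
ft_force: [0.9, -0.1, 1.0]
grip_width: 0.54
grip_force: 0.0
```

Call:
arm_command(motion=[[87,0,0,20,0],[87,0,0,35,0],[87,0,0,35,0],[87,0,0,35,0]])

```text
time: 4.88
position: [0.511, -0.2729, 0.1109]
tool_rot: [-0.133, -3.137, 0.001]
ft_force: [0.2, 0.4, 0.2]
grip_width: 0.843
grip_force: 0.0
```

```bash
python3 -c "import meas;meas.go('e')"
```

```text
scene top 491 ((480.01202392578125, -263.1831359863281), (59.588844299316406, 99.98606872558594), 85.42850494384766)
red 147 [ 0.35839483 -0.25362571  0.01662129]
side top 307 ((480.92913818359375, -259.4778747558594), (62.83262634277344, 100.78792572021484), 85.15021514892578)
red 97 [ 0.35894111 -0.24998255  0.01612422]
[ 0.51219331 -0.27325263  0.11268689] [ 1.32854413e-01  3.13673826e+00 -1.01852544e-03] [-0.29  0.36  0.89  1.8  -0.31  1.12  2.18]
```

Call:
arm_command(motion=[[87,-3,9,0,0],[87,-3,9,30,0],[87,-3,9,55,0],[87,-3,9,75,0],[87,-3,9,80,0]])

```text
time: 5.4
position: [0.5145, -0.2619, 0.0295]
tool_rot: [-0.131, -3.136, -0.003]
ft_force: [-0.1, 0.1, -0.2]
grip_width: 0.997
grip_force: 0.0
```

Call:
arm_command(motion=[[60,0,0,0,0],[40,0,0,0,0],[40,0,0,0,0],[40,0,0,0,0],[40,0,0,0,0]], newtons=50)

```text
time: 5.82
position: [0.5161, -0.2643, 0.0326]
tool_rot: [0.133, 3.137, -0.0]
ft_force: [0.3, 0.4, -0.1]
grip_width: 0.706
grip_force: 0.0
```

Call:
arm_command(motion=[[40,0,0,0,0],[40,0,0,0,0],[40,0,0,0,0],[40,0,0,0,0]], newtons=50)

```text
time: 6.15
position: [0.516, -0.2643, 0.0325]
tool_rot: [0.133, 3.137, 0.0]
ft_force: [-0.8, 0.9, 6.7]
grip_width: 0.684
grip_force: 50.0
```

Call:
arm_command(motion=[[40,0,0,-5,0],[40,0,0,-15,0],[40,0,0,-25,0],[40,0,0,-30,0],[40,0,0,-30,0]], newtons=50)

```text
time: 6.57
position: [0.5162, -0.2645, 0.0631]
tool_rot: [0.133, 3.136, -0.001]
ft_force: [-0.2, -0.3, -2.7]
grip_width: 0.69
grip_force: 50.0
```

```bash
python3 -c "import meas;meas.go('f')"
```

```text
scene top 28 ((472.6704406738281, -266.41259765625), (59.5557975769043, 84.37495422363281), 79.77670288085938)
red 149 [ 0.35975624 -0.25418789  0.04690272]
side top 59 ((457.892822265625, -239.60360717773438), (93.82991790771484, 47.60236740112305), 36.080238342285156)
red 98 [ 0.35919299 -0.25049515  0.04553376]
[ 0.51537842 -0.26389818  0.06168576] [1.32786029e-01 3.13803277e+00 2.51368310e-04] [-0.27  0.43  0.85  1.85 -0.37  1.03  2.21]
```

View pics/f.png

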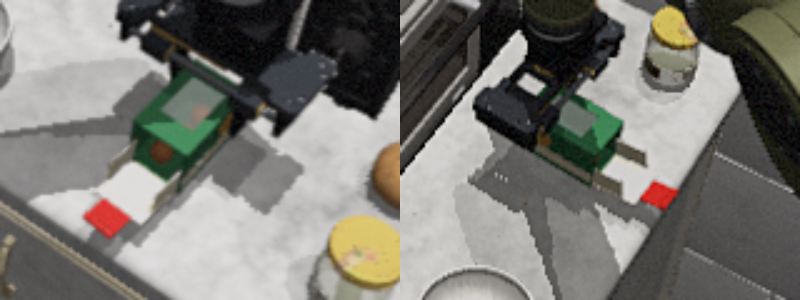

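The carton is held level with all nuts still inside (left crop: nut in the open end at (160,150)); the tab rose exactly 30 mm. I'll raise it, then carry it gently to the bowl.

Call:
arm_command(motion=[[40,0,0,-25,0],[40,5,5,-65,0],[40,15,15,-105,0],[40,25,25,-145,0],[40,35,35,-180,0]])

```text
time: 7.08
position: [0.4823, -0.2263, 0.2426]
tool_rot: [-0.135, -3.138, 0.001]
ft_force: [1.0, 0.9, -0.8]
grip_width: 0.685
grip_force: 50.0
```

Call:
arm_command(motion=[[40,10,17,0,3],[40,20,34,0,8],[40,30,51,0,14],[40,40,68,0,20],[40,45,82,0,26]])

```text
time: 7.5
position: [0.444, -0.1393, 0.241]
tool_rot: [-0.842, -3.025, -0.002]
ft_force: [1.2, 0.0, -3.0]
grip_width: 0.685
grip_force: 50.0
```

Call:
arm_command(motion=[[40,0,0,0,6],[40,0,0,0,12],[40,0,0,0,18],[40,0,0,0,24],[40,0,0,0,30]])

```text
time: 7.92
position: [0.4448, -0.1407, 0.2408]
tool_rot: [-1.598, -2.704, 0.001]
ft_force: [-0.2, 0.0, -1.7]
grip_width: 0.69
grip_force: 50.0
```

Call:
arm_command(motion=[[40,0,0,0,6],[40,0,0,0,12],[40,0,0,0,18],[40,0,0,0,24],[40,0,0,0,29]])

```text
time: 8.33
position: [0.4448, -0.1408, 0.2407]
tool_rot: [-2.224, -2.218, 0.001]
ft_force: [0.0, -0.6, -1.9]
grip_width: 0.681
grip_force: 50.0
```

Call:
arm_command(motion=[[40,0,0,0,0],[40,0,0,0,0]])

```text
time: 8.5
position: [0.4449, -0.1408, 0.2409]
tool_rot: [-2.216, -2.226, 0.001]
ft_force: [-0.8, -0.4, -1.6]
grip_width: 0.686
grip_force: 50.0
```

```bash
cat > look.py <<'E'
from h import *
def go(tag=None):
    z=[]
    for n in("scene","side"):
        im,W=cloud(n); h=cv2.cvtColor(im,cv2.COLOR_RGB2HSV)
        near=(W[...,1]<.15)&(W[...,1]>-.3)&(W[...,0]>.35)&(W[...,0]<.55)&(W[...,2]>.02)
        r=near&((h[...,0]<8)|(h[...,0]>172))&(h[...,1]>150)&(h[...,2]>80); Q=W[r]; print(n,"red",len(Q),np.median(Q,0).round(3) if len(Q) else 0)
        z.append(im)
    c=np.hstack([cv2.resize(z[0][140:320,190:390],None,fx=2,fy=2),cv2.resize(z[1][90:270,220:420],None,fx=2,fy=2)])
    if tag: cv2.imwrite(f"pics/{tag}.png",c[...,::-1])
    s=get_state();print(s["time"],s["position"].round(4),s["tool_rot"].round(3),s["joint_positions"].round(2),s["grip_force"],s["grip_width"])
E
python3 -c "import look;look.go('g')"
```

```text
scene red 119 [0.442 0.015 0.225]
side red 157 [0.445 0.02  0.224]
8.6 [ 0.4451 -0.1408  0.2411] [-2.216e+00 -2.226e+00  1.000e-03] [-0.51 -0.13  0.71  1.9   0.09  1.34  0.18] 49.983030231669545 0.6828103139261753
```

View pics/g.png

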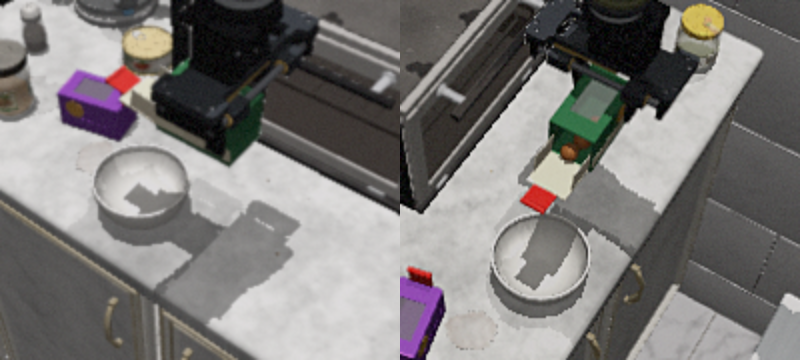

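The carton is level above the bowl with its tab at (120,80) in the left crop (y 0.018, z 0.224). Two nuts sit at the open end. I'll back off 20 mm, then loosen the grip in steps so it pivots.

Call:
arm_command(motion=[[40,-10,0,0,0],[40,-20,0,0,0],[40,-20,0,0,0]], newtons=20)

```text
time: 8.85
position: [0.4451, -0.1635, 0.2415]
tool_rot: [2.22, 2.221, -0.001]
ft_force: [0.1, 0.3, -1.7]
grip_width: 0.687
grip_force: 20.0
```

```bash
python3 -c "import look;look.go()"
```

```text
scene red 134 [ 0.444 -0.006  0.225]
side red 155 [ 0.446 -0.001  0.225]
8.95 [ 0.4453 -0.1612  0.2414] [-2.22  -2.223 -0.   ] [-0.5  -0.11  0.74  1.89  0.08  1.34  0.23] 19.98499338515103 0.6881545068063551
```

Call:
arm_command(motion=[[40,0,0,0,0],[40,0,0,0,0]], newtons=13)

```text
time: 9.12
position: [0.4455, -0.1601, 0.2413]
tool_rot: [-2.217, -2.225, -0.0]
ft_force: [0.3, 0.5, -2.4]
grip_width: 0.691
grip_force: 13.0
```

```bash
python3 -c "import look;look.go()"
```

```text
scene red 135 [ 0.445 -0.004  0.225]
side red 153 [0.446 0.001 0.225]
9.2167 [ 0.4455 -0.1602  0.2413] [-2.218 -2.225 -0.   ] [-0.5  -0.11  0.74  1.89  0.08  1.34  0.23] 12.987678819335997 0.6902926352957047
```

Call:
arm_command(motion=[[40,0,0,0,0],[40,0,0,0,0]], newtons=10)

```text
time: 9.38
position: [0.4454, -0.1604, 0.2414]
tool_rot: [-2.218, -2.225, -0.0]
ft_force: [-0.5, 0.0, -4.0]
grip_width: 0.683
grip_force: 10.0
```

```bash
python3 -c "import look;look.go()"
```

```text
scene red 133 [ 0.445 -0.003  0.225]
side red 157 [0.446 0.    0.225]
9.4833 [ 0.4454 -0.1605  0.2414] [-2.218 -2.225 -0.   ] [-0.5  -0.11  0.74  1.89  0.08  1.34  0.23] 9.989341477048583 0.6863108730691967
```

Call:
arm_command(motion=[[40,0,0,0,0]], newtons=8)

```text
time: 9.57
position: [0.4454, -0.1606, 0.2414]
tool_rot: [-2.219, -2.224, -0.0]
ft_force: [-0.4, 0.4, -1.7]
grip_width: 0.691
grip_force: 8.0
```

```bash
python3 -c "import look;look.go()"
```

```text
scene red 133 [ 0.445 -0.003  0.225]
side red 156 [ 0.447 -0.001  0.225]
9.6667 [ 0.4454 -0.1606  0.2414] [-2.219 -2.224 -0.   ] [-0.5  -0.11  0.74  1.89  0.08  1.34  0.23] 7.99083930964116 0.6880160435661582
```

Call:
arm_command(motion=[[40,0,0,0,0]], newtons=6.5)

```text
time: 9.75
position: [0.4454, -0.1606, 0.2414]
tool_rot: [2.219, 2.224, 0.0]
ft_force: [-0.2, 0.2, -1.8]
grip_width: 0.691
grip_force: 6.5
```

```bash
python3 -c "import look;look.go()"
```

```text
scene red 132 [ 0.444 -0.003  0.225]
side red 156 [ 0.446 -0.001  0.225]
9.85 [ 0.4454 -0.1607  0.2414] [-2.219 -2.224 -0.   ] [-0.5  -0.11  0.74  1.89  0.08  1.34  0.23] 6.492171496502124 0.686723723636492
```

Call:
arm_command(motion=[[40,0,0,0,0]], newtons=5.5)

```text
time: 9.93
position: [0.4454, -0.1606, 0.2414]
tool_rot: [2.219, 2.224, 0.0]
ft_force: [0.1, -0.1, -2.6]
grip_width: 0.682
grip_force: 5.5
```

```bash
python3 -c "import look;look.go()"
```

```text
scene red 131 [ 0.444 -0.004  0.225]
side red 155 [ 0.446 -0.001  0.224]
10.0333 [ 0.4454 -0.1607  0.2414] [2.219 2.224 0.   ] [-0.5  -0.11  0.74  1.89  0.08  1.34  0.23] 5.493107046349905 0.6912136826286068
```

Call:
arm_command(motion=[[40,0,0,0,0],[40,0,0,0,0]], newtons=4.7)

```text
time: 10.2
position: [0.4454, -0.1607, 0.2414]
tool_rot: [2.219, 2.224, 0.0]
ft_force: [-0.5, -0.7, -2.1]
grip_width: 0.686
grip_force: 4.7
```

```bash
python3 -c "import look;look.go()"
```

```text
scene red 124 [ 0.446 -0.009  0.194]
side red 164 [ 0.447 -0.014  0.178]
10.3 [ 0.4454 -0.1606  0.2414] [-2.219 -2.224 -0.   ] [-0.5  -0.11  0.74  1.89  0.08  1.34  0.23] 4.700061012699734 0.6885415398911656
```

Call:
arm_command(motion=[[40,0,0,0,0]], newtons=4)

```text
time: 10.38
position: [0.4454, -0.1606, 0.2414]
tool_rot: [-2.219, -2.224, -0.0]
ft_force: [0.4, 0.6, -1.9]
grip_width: 0.69
grip_force: 4.0
```

```bash
python3 -c "import look;look.go()"
```

```text
scene red 43 [ 0.443 -0.045  0.121]
side red 84 [ 0.44  -0.073  0.102]
10.4833 [ 0.4454 -0.1606  0.2414] [-2.219 -2.224 -0.   ] [-0.5  -0.11  0.74  1.89  0.08  1.34  0.23] 3.999961101144436 0.6873477719733038
```

Call:
arm_command(motion=[[40,30,0,-6,0],[40,45,0,-12,0],[40,45,0,-12,0]], newtons=40)

```text
time: 10.73
position: [0.4462, -0.1118, 0.2543]
tool_rot: [-2.213, -2.23, -0.004]
ft_force: [0.2, 0.0, -1.9]
grip_width: 0.691
grip_force: 40.0
```

```bash
python3 -c "import look;look.go('i')"
```

```text
scene red 23 [0.541 0.11  0.092]
side red 143 [ 0.448 -0.058  0.102]
10.8333 [ 0.4455 -0.1155  0.2536] [2.217 2.225 0.   ] [-0.54 -0.15  0.67  1.89  0.1   1.37  0.11] 39.99979259446263 0.6852176693171669
```

View pics/i.png

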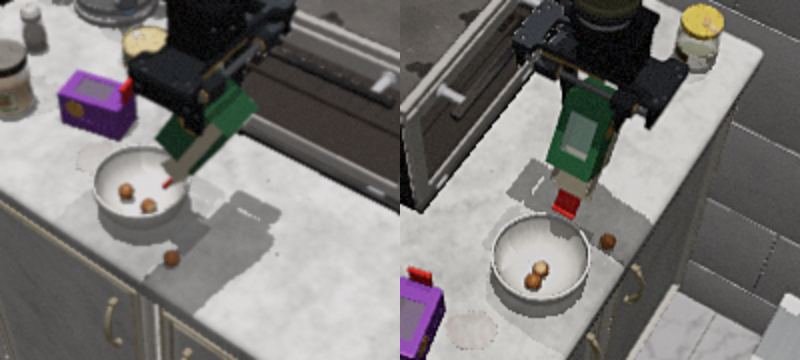

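Two nuts are in the bowl, at (125,190) and (149,205) in the left crop. The third is on the worktop in front of it at (172,258). I'll check whether it is rolling.

```bash
cat > nut.py <<'E'
from h import *
def go(n="side",k=1):
  for i in range(k):
    t=get_state()["time"]; im,W=cloud(n); h=cv2.cvtColor(im,cv2.COLOR_RGB2HSV)
    m=(h[...,0]>4)&(h[...,0]<20)&(h[...,1]>90)&(W[...,2]<.05)&(W[...,2]>.004)&(W[...,0]>.25)&(W[...,0]<.56)&(W[...,1]>-.24)&(W[...,1]<.08)
    c,l,st,ce=cv2.connectedComponentsWithStats(m.astype(np.uint8))
    print(round(t,3),n,[(st[j,4],np.nanmedian(W[l==j],0).round(4).tolist()) for j in range(1,c) if st[j,4]>8])
E
python3 -c "
import nut;nut.go('side',2);nut.go('scene')
from h import *
z=np.load('w0.npz');W=z['W']
for y in(-.2,-.1,0): 
  k=abs(W[...,1]-y)<.02; q=W[k&(abs(W[...,2])<.01)]; print('edge',y,q[:,0].min())"
```

```text
10.833 side [(np.int32(48), [0.388, -0.0858, 0.018]), (np.int32(94), [0.4451, 0.0181, 0.0313])]
10.883 side [(np.int32(46), [0.3841, -0.0875, 0.0182]), (np.int32(99), [0.4465, 0.0133, 0.0295])]
10.933 scene [(np.int32(38), [0.4425, 0.0105, 0.029]), (np.int32(37), [0.45, -0.0126, 0.0299]), (np.int32(47), [0.3788, -0.096, 0.0188])]
edge -0.2 0.35473947736687717
edge -0.1 -0.03651378785291644
edge 0 -0.13047738769569417
```

```bash
python3 -c "
from h import *
z=np.load('w0.npz')
for W in(z['W'],z['W2']):
  for y in(-.2,-.17,-.14,-.12,-.1,-.08): 
    k=abs(W[...,1]-y)<.015; q=W[k&(abs(W[...,2])<.008)&(W[...,0]>.15)]; print('edge',y,np.sort(q[:,0])[[0,3,10,20]].round(3), end=' ')
  print()
p=camera_params('side');E=np.array(p['extrinsics']);print(E[:3,3])
print(get_state()['time'])
"
```

```text
edge -0.2 [0.356 0.356 0.357 0.358] edge -0.17 [0.354 0.356 0.357 0.359] edge -0.14 [0.15  0.356 0.357 0.359] edge -0.12 [0.15  0.356 0.358 0.359] edge -0.1 [0.15  0.151 0.357 0.359] edge -0.08 [0.15  0.355 0.357 0.359] 
edge -0.2 [0.355 0.357 0.359 0.361] edge -0.17 [0.356 0.357 0.359 0.363] edge -0.14 [0.356 0.356 0.358 0.362] edge -0.12 [0.354 0.356 0.359 0.361] edge -0.1 [0.356 0.357 0.359 0.362] edge -0.08 [0.356 0.357 0.359 0.362] 
[0.13843648 0.54246145 1.21112422]
10.9833
```

The nut is rolling slowly towards the front edge, which is at x 0.355. I'll pin it at once with the compliant tip of the spout.

Call:
arm_command(motion=[[40,-20,-30,20,-7],[40,-38,-55,45,-14],[40,-48,-65,74,-21]], newtons=50)

```text
time: 11.23
position: [0.3782, -0.1667, 0.1788]
tool_rot: [1.773, 2.593, 0.001]
ft_force: [0.2, -0.9, -2.9]
grip_width: 0.691
grip_force: 50.0
```

```bash
python3 -c "
import nut;nut.go('scene')
from h import *
s=get_state();print(s['time'],s['position'],s['tool_rot'])
im,W=cloud('side')
cv2.imwrite('pics/j.png',cv2.resize(im[120:280,240:420],None,fx=3,fy=3)[...,::-1])"
```

```text
11.233 scene [(np.int32(39), [0.442, 0.0054, 0.0293]), (np.int32(24), [0.4549, -0.0157, 0.0314]), (np.int32(37), [0.3754, -0.0955, 0.0203])]
11.2833 [ 0.37334458 -0.16703122  0.17300703] [-1.76265689 -2.5904297   0.00587457]
```

View pics/j.png

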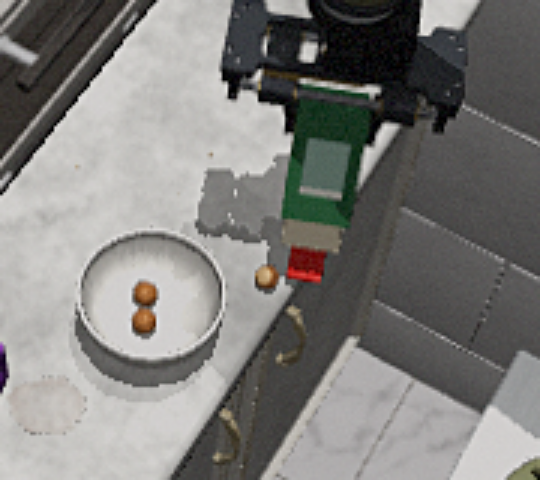

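The nut at (266,278) now lies on the inner side of the red tab at (305,265), which fences it from the edge.

```bash
python3 -c "
import nut;nut.go('side');nut.go('scene',2)
from h import *
s=get_state();print(s['time'],s['position'],s['tool_rot'],s['ft_force'],s['joint_positions'].round(2))
"
```

```text
11.333 side [(np.int32(45), [0.3779, -0.0892, 0.0176]), (np.int32(46), [0.4585, -0.0101, 0.029]), (np.int32(52), [0.4456, 0.0138, 0.0292])]
11.383 scene [(np.int32(38), [0.4427, 0.0057, 0.0285]), (np.int32(16), [0.4553, -0.0132, 0.0316]), (np.int32(29), [0.3746, -0.0949, 0.0195])]
11.433 scene [(np.int32(39), [0.4429, 0.0061, 0.0293]), (np.int32(16), [0.4552, -0.0131, 0.0313]), (np.int32(34), [0.3774, -0.0938, 0.0202])]
11.4833 [ 0.38134428 -0.16397527  0.18018421] [1.77830644e+00 2.58817250e+00 1.51086091e-03] [ 0.94907793 -0.42901027 -1.98939178] [-0.51 -0.26  0.76  2.09  0.18  1.24  0.54]
```

Call:
arm_command(motion=[[40,0,0,6,0],[40,0,0,6,5],[40,0,0,6,10],[40,0,0,6,15],[40,0,0,6,21]])

```text
time: 11.9
position: [0.3818, -0.1635, 0.1741]
tool_rot: [2.222, 2.219, 0.001]
ft_force: [-0.4, 1.1, -2.2]
grip_width: 0.685
grip_force: 50.0
```

```bash
python3 -c "
import nut;nut.go('side',2);nut.go('scene')
from h import *
s=get_state();print(s['time'],s['position'],s['tool_rot'],s['ft_force'])
"
```

```text
11.9 side [(np.int32(48), [0.3874, -0.0819, 0.0181]), (np.int32(46), [0.4584, -0.0093, 0.0296]), (np.int32(51), [0.4457, 0.0135, 0.0286])]
11.95 side [(np.int32(46), [0.3873, -0.0819, 0.0187]), (np.int32(47), [0.4585, -0.0097, 0.0293]), (np.int32(52), [0.4456, 0.014, 0.0289])]
12.0 scene [(np.int32(30), [0.3841, -0.0864, 0.0195])]
12.05 [ 0.38134917 -0.16377124  0.17387342] [ 2.21472046e+00  2.22627751e+00 -1.20852704e-05] [ 0.01772494 -1.01554583 -2.02098032]
```

Nut at rest near (0.391,-0.084). I'll move the carton away and lay it down flat, pivoting in a light grip. After that I'll fetch the nut.

Call:
arm_command(motion=[[40,0,0,-38,0],[40,-15,5,-50,0],[40,-45,30,-50,0],[40,-75,57,-50,0],[40,-92,69,-50,0]])

```text
time: 12.47
position: [0.4532, -0.2584, 0.225]
tool_rot: [2.21, 2.224, 0.001]
ft_force: [0.5, -0.9, -2.6]
grip_width: 0.688
grip_force: 50.0
```

Call:
arm_command(motion=[[40,0,0,35,0],[40,0,0,70,0],[40,0,0,100,0],[40,0,0,118,0],[40,0,0,130,0]])

```text
time: 12.88
position: [0.4496, -0.2563, 0.0932]
tool_rot: [-2.214, -2.228, 0.005]
ft_force: [-15.5, -4.2, 61.2]
grip_width: 0.681
grip_force: 50.1
```

```bash
python3 -c "
from h import *
im,W=cloud('scene');b,_=cloud('side')
c=np.hstack([cv2.resize(im[160:340,220:420],None,fx=2,fy=2),cv2.resize(b[90:270,240:440],None,fx=2,fy=2)])
cv2.imwrite('pics/k.png',c[...,::-1])
s=get_state();print(s['time'],s['position'],s['tool_rot'],s['ft_force'])
import nut;nut.go('side')
"
```

```text
12.9833 [ 0.45029511 -0.25695043  0.09378585] [ 2.21519579  2.22552543 -0.00273539] [ 0.58983896 -0.68692905 -1.93328299]
12.983 side [(np.int32(47), [0.387, -0.0813, 0.0187]), (np.int32(46), [0.4584, -0.0094, 0.0298]), (np.int32(52), [0.4457, 0.0139, 0.0283])]
```

View pics/k.png

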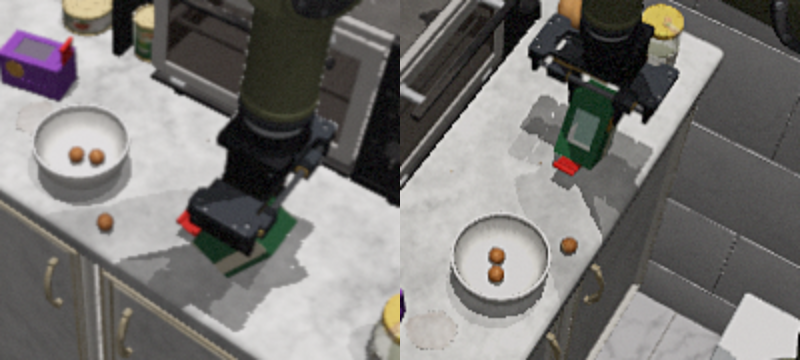

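The carton is tilted just above the worktop with its spout pressed in, at (260,240) in the left crop. The loose nut hasn't moved, at (105,222). I'll lay the carton down along an arc with a light grip.

Call:
arm_command(motion=[[40,-10,0,4,0],[40,-18,0,8,0],[40,-26,0,12,0],[40,-34,0,16,0],[40,-41,0,20,0]], newtons=6)

```text
time: 13.45
position: [0.4507, -0.2976, 0.0741]
tool_rot: [2.216, 2.225, 0.001]
ft_force: [-0.8, -1.1, 1.8]
grip_width: 0.689
grip_force: 6.0
```

Call:
arm_command(motion=[[40,-6,0,4,0],[40,-12,0,9,0],[40,-18,0,14,0],[40,-24,0,19,0],[40,-24,0,19,0]])

```text
time: 13.87
position: [0.4491, -0.3211, 0.053]
tool_rot: [-2.219, -2.222, 0.002]
ft_force: [0.8, -1.1, -1.2]
grip_width: 0.694
grip_force: 6.0
```

```bash
python3 -c "
from h import *
for n in('scene','side'):
  im,W=cloud(n);h=cv2.cvtColor(im,cv2.COLOR_RGB2HSV)
  g=(h[...,0]>45)&(h[...,0]<85)&(h[...,1]>110)&(W[...,1]<-.15)&(W[...,1]>-.4)&(W[...,0]>.35)&(W[...,0]<.56)
  P=W[g]; 
  yb=[(round(y,2),P[abs(P[:,1]-y)<.01,2].max().round(3)) for y in np.arange(-.37,-.2,.02) if (abs(P[:,1]-y)<.01).sum()>3]; print(n,len(P),yb)
s=get_state();print(s['time'],s['position'],s['ft_force'])
"
```

```text
scene 286 [(np.float64(-0.35), np.float64(0.386)), (np.float64(-0.33), np.float64(0.217)), (np.float64(-0.31), np.float64(0.217)), (np.float64(-0.29), np.float64(0.219)), (np.float64(-0.27), np.float64(0.072)), (np.float64(-0.25), np.float64(0.068)), (np.float64(-0.23), np.float64(0.063))]
side 394 [(np.float64(-0.33), np.float64(0.219)), (np.float64(-0.31), np.float64(0.466)), (np.float64(-0.29), np.float64(0.407)), (np.float64(-0.27), np.float64(0.454)), (np.float64(-0.25), np.float64(0.429)), (np.float64(-0.23), np.float64(0.065))]
13.9667 [ 0.44914564 -0.32044191  0.0535433 ] [-0.85287287  0.3381175  -1.5064432 ]
```

Call:
arm_command(motion=[[40,-4,0,5,0],[40,-7,0,10,0],[40,-8,0,14,0],[40,-8,0,18,0],[40,-8,0,20,0]], newtons=5)

```text
time: 14.38
position: [0.4498, -0.3292, 0.0343]
tool_rot: [2.219, 2.223, -0.001]
ft_force: [-1.6, -0.2, 6.4]
grip_width: 0.688
grip_force: 5.0
```

```bash
cat > flat.py <<'E'
from h import *
for n in('scene','side'):
  im,W=cloud(n);h=cv2.cvtColor(im,cv2.COLOR_RGB2HSV)
  g=(h[...,0]>45)&(h[...,0]<85)&(h[...,1]>110)&(W[...,1]<-.15)&(W[...,1]>-.4)&(W[...,0]>.35)&(W[...,0]<.56)&(W[...,2]>.05)&(W[...,2]<.1)
  P=W[g]; A=np.c_[P[:,:2],np.ones(len(P))]; print(n,len(P),np.linalg.lstsq(A,P[:,2],rcond=None)[0].round(3),np.median(P,0).round(3),cv2.minAreaRect((P[:,:2]*1000).astype(np.float32)))
s=get_state();print(s['time'],s['position'],s['ft_force'])
E
python3 flat.py
```

```text
scene 221 [-0.084 -0.202  0.047] [ 0.447 -0.262  0.062] ((420.9887390136719, -306.1271057128906), (111.71612548828125, 113.95027160644531), 89.81221771240234)
side 206 [ 0.017 -0.017  0.048] [ 0.437 -0.291  0.061] ((448.16876220703125, -297.61651611328125), (70.5916519165039, 100.34993743896484), 0.22310633957386017)
14.4833 [ 0.4497855  -0.32885694  0.03419598] [-0.1235615  -0.66454402 -0.40681635]
```

The carton is flat. I'll open, rise, and go for the nut.

Call:
arm_command(motion=[[70,0,0,0,0],[87,0,0,0,0],[87,0,0,0,0],[87,0,0,0,0],[87,0,0,0,0]])

```text
time: 14.9
position: [0.4499, -0.3285, 0.0344]
tool_rot: [-2.218, -2.224, -0.0]
ft_force: [-1.5, 1.4, 0.6]
grip_width: 0.958
grip_force: 0.0
```

Call:
arm_command(motion=[[87,0,0,-10,0],[87,0,0,-40,0],[87,0,0,-80,0],[87,0,0,-110,0],[87,0,0,-110,0]])

```text
time: 15.32
position: [0.4528, -0.3316, 0.1512]
tool_rot: [2.212, 2.216, 0.006]
ft_force: [0.9, 0.1, 1.1]
grip_width: 0.998
grip_force: 0.0
```

```bash
python3 flat.py; python3 -c "
import nut;nut.go('side');nut.go('scene')
from h import *
s=get_state();print(s['time'],s['position'],s['tool_rot'],s['grip_width'])"
```

```text
scene 509 [0.06  0.004 0.036] [ 0.433 -0.302  0.062] ((446.1467590332031, -298.7210693359375), (99.2285385131836, 53.84865951538086), 88.81901550292969)
side 279 [ 0.021 -0.003  0.05 ] [ 0.438 -0.304  0.061] ((449.70184326171875, -294.7606201171875), (61.470558166503906, 103.16939544677734), 0.7212091088294983)
15.4167 [ 0.4507552  -0.32910258  0.1461949 ] [-0.42554258 -0.99128105  0.25454606]
15.417 side [(np.int32(47), [0.3878, -0.0807, 0.019]), (np.int32(46), [0.4585, -0.0101, 0.0286]), (np.int32(51), [0.4459, 0.0142, 0.029])]
15.467 scene [(np.int32(38), [0.443, 0.0058, 0.0285]), (np.int32(40), [0.4559, -0.0182, 0.0301]), (np.int32(46), [0.3845, -0.0897, 0.0188])]
15.5167 [ 0.44937745 -0.3280237   0.14376975] [-2.21753676e+00 -2.22342789e+00 -1.96551508e-04] 0.9968918529520958
```

Call:
arm_command(motion=[[87,40,-6,0,0],[87,81,-12,0,0],[87,122,-18,0,0],[87,162,-24,0,0],[87,200,-30,0,0]])

```text
time: 15.93
position: [0.4176, -0.1264, 0.1431]
tool_rot: [-2.217, -2.224, 0.002]
ft_force: [1.5, 0.3, 0.3]
grip_width: 1.002
grip_force: 0.0
```

Call:
arm_command(motion=[[87,30,-4,0,0],[87,42,-5,0,0],[87,42,-5,30,0],[87,42,-5,60,0],[87,42,-5,85,0]])

```text
time: 16.35
position: [0.4127, -0.086, 0.0571]
tool_rot: [-2.216, -2.225, 0.002]
ft_force: [-0.0, 0.4, 0.0]
grip_width: 1.002
grip_force: 0.0
```

Call:
arm_command(motion=[[87,0,0,0,0],[87,0,0,0,0]])

```text
time: 16.52
position: [0.4121, -0.0869, 0.0579]
tool_rot: [-2.217, -2.222, 0.008]
ft_force: [0.2, -0.5, 0.3]
grip_width: 1.0
grip_force: 0.0
```

```bash
python3 -c "
import nut;nut.go('side');nut.go('scene')
from h import *
s=get_state();print(s['time'],s['position'],s['tool_rot'],s['grip_width'],s['joint_positions'].round(2))"
```

```text
16.517 side [(np.int32(46), [0.3877, -0.0814, 0.0193]), (np.int32(45), [0.4578, -0.01, 0.0295]), (np.int32(51), [0.4455, 0.014, 0.0289])]
16.567 scene [(np.int32(42), [0.3849, -0.0912, 0.0188])]
16.6167 [ 0.4147431  -0.08695991  0.06013275] [2.21845749e+00 2.22350059e+00 2.37303759e-04] 0.9995182535928117 [-0.61 -0.01  0.76  2.21  0.01  0.94  0.15]
```

Call:
arm_command(motion=[[87,1,-2,20,0],[87,1,-2,38,0],[87,1,-2,43,0],[87,1,-2,43,0]])

```text
time: 16.95
position: [0.4121, -0.0858, 0.0165]
tool_rot: [-2.219, -2.224, 0.001]
ft_force: [-0.4, 0.2, 0.9]
grip_width: 0.996
grip_force: 0.0
```

Call:
arm_command(motion=[[70,0,0,0,0],[55,0,0,0,0],[40,0,0,0,0],[30,0,0,0,0],[15,0,0,0,0]], newtons=8)

```text
time: 17.37
position: [0.4127, -0.0857, 0.0169]
tool_rot: [2.218, 2.224, 0.002]
ft_force: [0.0, 0.4, 0.3]
grip_width: 0.708
grip_force: 0.0
```

Call:
arm_command(motion=[[10,0,0,0,0],[10,0,0,0,0],[10,0,0,0,0],[10,0,0,0,0]])

```text
time: 17.7
position: [0.4122, -0.0857, 0.0164]
tool_rot: [-2.219, -2.224, -0.0]
ft_force: [-0.3, -0.4, -0.6]
grip_width: 0.403
grip_force: 0.0
```

Call:
arm_command(motion=[[10,0,0,0,0],[10,0,0,0,0],[10,0,0,0,0],[10,0,0,0,0]])

```text
time: 18.03
position: [0.4122, -0.0857, 0.0163]
tool_rot: [-2.219, -2.224, 0.0]
ft_force: [1.1, -0.0, 0.0]
grip_width: 0.255
grip_force: 8.0
```

Nut held: the opening is 22 mm. Now over to the bowl.

Call:
arm_command(motion=[[10,0,0,-35,0],[10,0,0,-75,0],[10,15,4,-110,0],[10,45,14,-110,0],[10,75,22,-110,0]])

```text
time: 18.45
position: [0.4366, -0.0099, 0.1294]
tool_rot: [2.22, 2.22, 0.011]
ft_force: [0.8, 0.4, -0.9]
grip_width: 0.249
grip_force: 8.0
```

Call:
arm_command(motion=[[10,6,2,20,0],[10,6,2,45,0],[10,6,2,65,0],[10,6,2,70,0],[10,6,2,70,0]])

```text
time: 18.87
position: [0.4346, -0.005, 0.0552]
tool_rot: [-2.218, -2.223, 0.005]
ft_force: [-0.3, -0.1, 0.5]
grip_width: 0.253
grip_force: 8.0
```

Call:
arm_command(motion=[[30,0,0,0,0],[40,0,0,0,0],[40,0,0,0,0],[40,0,0,0,0],[40,0,0,0,0]])

```text
time: 19.28
position: [0.4366, -0.0046, 0.0571]
tool_rot: [2.218, 2.224, 0.002]
ft_force: [0.0, 0.3, -0.2]
grip_width: 0.445
grip_force: 0.0
```

Call:
arm_command(motion=[[40,0,0,-30,0],[40,0,0,-70,0],[40,0,0,-110,0],[40,-40,0,-130,0],[40,-80,0,-130,0]])

```text
time: 19.7
position: [0.4397, -0.0824, 0.1913]
tool_rot: [2.208, 2.228, 0.013]
ft_force: [1.2, -0.2, -0.1]
grip_width: 0.456
grip_force: 0.0
```

Call:
arm_command(motion=[[40,-30,0,0,0],[40,-30,0,0,0],[40,-30,0,0,0]])

```text
time: 19.95
position: [0.4362, -0.1151, 0.1868]
tool_rot: [2.223, 2.219, 0.002]
ft_force: [-0.5, 0.7, -0.5]
grip_width: 0.458
grip_force: 0.0
```

```bash
python3 -c "
import nut;nut.go('side');nut.go('scene')
from h import *
a,W=cloud('scene');b,W2=cloud('side')
for X,bb in((W,(230,205,292,265)),(W2,(258,190,322,255))):
    m=np.zeros((420,560),bool);m[bb[1]:bb[3],bb[0]:bb[2]]=1
    B=X[m&(X[...,2]>.055)&(X[...,2]<.07)]; print('bowl',len(B),cv2.minEnclosingCircle((B[:,:2]*1000).astype(np.float32)))
c=np.hstack([cv2.resize(a[160:340,210:410],None,fx=2,fy=2),cv2.resize(b[90:270,240:440],None,fx=2,fy=2)])
cv2.imwrite('pics/l.png',c[...,::-1])"; python3 flat.py
```

```text
19.95 side [(np.int32(94), [0.4441, -0.0096, 0.0299]), (np.int32(52), [0.447, 0.0158, 0.0298])]
20.0 scene [(np.int32(113), [0.4451, -0.0151, 0.0293])]
bowl 244 ((444.9383239746094, 0.4650631844997406), 67.03343200683594)
bowl 309 ((446.87646484375, 0.1811625212430954), 66.91551208496094)
scene 649 [0.047 0.007 0.043] [ 0.439 -0.301  0.062] ((449.22637939453125, -298.7554931640625), (59.39751434326172, 98.52941131591797), 0.09953352063894272)
side 93 [0.012 0.029 0.065] [ 0.433 -0.333  0.061] ((434.9105224609375, -330.32720947265625), (33.07697296142578, 56.05314636230469), 38.785865783691406)
20.25 [ 0.43631608 -0.11237848  0.18613278] [-0.32337943 -0.07639189  1.21801587]
```

View pics/l.png

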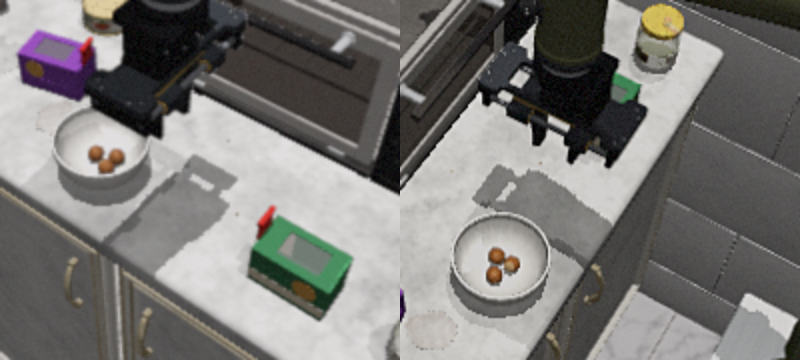

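All three nuts are in the bowl, around (105,158) in the left crop. The bowl hasn't moved, the carton lies flat at (300,265), and the gripper is clear.

```bash
python3 -c "
from bench import *
print(close_job())"
```

```text
the job is handed in; nothing more can be done
None
```

Job handed in at about 20 s: the spout was pulled fully out and the carton poured two nuts into the bowl. The third missed onto the worktop, so I picked it up with the gripper and put it in. All three are now in the unmoved bowl, and the carton lies flat about 0.3 m away with its spout pushed back up from the set-down. `close_job` returned no verdict.

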